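# Lay a spice jar in the sloping rack and close the keeper bar

## Task

Put the spice jar that stands on the chopping board away in the sloping spice rack: lay it gently on its side in the empty lane, like the jar already stored there, with its cap up the slope and its foot against the low end board. Then slide the keeper bar gently down the slope by its black grip until it rests against the jar caps, so that the jar cannot slide. Do not drop or force the jar, and leave the other things where they are.

Things in the scene. Friction and masses are not known exactly. Their poses are not given: they have to be found in the camera images.
- spice_jar: spice jar to be put away: clear round jar, red cap, label with green herbs; at the start upright on the chopping board (top 22 mm above the worktop). 106 mm tall; body 42 mm across up to 85 mm height, red cap above 45 mm across; 0.08 to 0.15 kg. Origin: centre of its underside; z along its axis to the cap.
- jar_cap (a point): centre of the jar's cap top, 106 mm along z from the jar's origin, same axes
- spice_rack: wooden rack, two lanes of steel rods sloping up by 20 degrees to the left, seen from the robot; 250 mm wide, 200 deep, 120 high, fixed. Origin: centre of its footprint; x to its high end (to the robot's left), y towards the robot, z up. The far lane holds a stored jar, the lane nearer the robot is empty; lane axes 58 mm either side of the middle, 54 mm high at the foot board (the low end).
- free_lane (a point): where the empty near lane axis meets the foot board's inner face. x: up the slope along the lane (as the z of the lying jar; cap top near x=106 mm); y: across, to the robot; z: square to the slope. It lies on two 8 mm rods 34 mm apart, 20 mm below the axis; open below. Foot board: 8 mm higher than the axis. A 10 mm guide rod runs 54 mm to the +y side, 9 mm lower; rack middle 58 mm to -y.
- keeper_face (a point): point on the keeper bar's lower face behind the empty lane, 8 mm below the lane axis; axes as free_lane. The bar is 12 mm thick up the slope, 11 mm high (3 to 14 mm below the lane axis) and crosses the whole rack.
- keeper_grip (a point): in the keeper's black upright grip at the middle of the bar, axes as free_lane. The grip is 16 mm wide (y), 22 mm long (x) and stands square to the slope from 4 mm below to 36 mm above the lane axes; this point: 24 mm above them, 11 mm up the slope from the bar's lower face.
- keeper (a joint): how far the keeper bar is slid down the slope, m: 0 at the high end of the rack, lower face 160 mm from the foot board; at most 0.075. Light friction (2 N) holds it where it is left.
- stored_jar: a like jar (red cap, brown label) that already lies in the far lane; leave it there (the keeper may touch it). Origin: centre of its foot; z along its axis to the cap.
- syrup_bottle: amber bottle, 52 mm across, 121 mm tall, stands on the chopping board; leave it. Origin: centre of its underside, z up.
- mug: white spotted mug, 93 mm tall, right of the board; leave it. Origin at its underside, z up.
- apple: red apple, 75 mm, on the far part of the board; leave it. Origin at its underside.
- lemon: lemon, 78 mm, on the far part of the board; leave it. Origin at its underside.
Mind the look-alikes: they are no part of the job. Leave any blue or turquoise look-alike of the spice_jar alone.

How it is judged (in metres and radians):
On the way:
1. the jar lies in the empty lane, cap up the slope and foot within 20 mm of the low end board, let go, while the keeper bar is still more than 8 mm clear of its cap (x of spice_jar in the frame of free_lane between -0.004 and 0.02 m and y of spice_jar in the frame of free_lane between -0.007 and 0.007 m and z of spice_jar in the frame of free_lane between -0.008 and 0.006 m and x of jar_cap in the frame of free_lane between 0.1 and 0.126 m and y of jar_cap in the frame of free_lane between -0.007 and 0.007 m and z of jar_cap in the frame of free_lane between -0.007 and 0.007 m and contact force between spice_jar and the fingers below 0.1 N and x of jar_cap in the frame of keeper_face below -0.008 m), for 0.2 s.
At the end, for the whole second after the job is handed in: The jar rests in the empty lane, cap up the slope: foot within 5 mm of the foot board, axis within 7 mm of the lane's across, 8 mm in height; keeper bar within 2 mm of its cap; stored jar moved under 15 mm, bottle, mug, apple and lemon under 30 mm (x of spice_jar in the frame of free_lane between -0.004 and 0.005 m and y of spice_jar in the frame of free_lane between -0.007 and 0.007 m and z of spice_jar in the frame of free_lane between -0.008 and 0.006 m and x of jar_cap in the frame of free_lane between 0.1 and 0.126 m and y of jar_cap in the frame of free_lane between -0.007 and 0.007 m and z of jar_cap in the frame of free_lane between -0.007 and 0.007 m and linear speed of each of spice_jar, stored_jar below 0.01 m/s and x of jar_cap in the frame of keeper_face above -0.002 m and distance of stored_jar from where it was at the start of the episode below 0.015 m and distance of each of syrup_bottle, mug, apple, lemon from where it was at the start of the episode below 0.03 m); the robot touches nothing.
It fails at once if the jar was dropped or knocked: it moved at over 0.4 m/s out of the fingers' grip (a fall of about 8 mm) (linear speed of spice_jar above 0.4 m/s and contact force between spice_jar and the fingers below 0.1 N).
It fails at once if the jar was forced against the rack or jammed by the keeper (over 40 N) (contact force between spice_jar and spice_rack above 40 N).
It fails at once if the stored jar was moved more than 20 mm (distance of stored_jar from where it was at the start of the episode above 0.02 m).
It fails at once if the bottle, mug, apple or lemon was knocked over or moved more than 40 mm (distance of any of syrup_bottle, mug, apple, lemon from where it was at the start of the episode above 0.04 m).
It also fails if it takes over 59 s, if anything falls off the work surface, if the arm or the gripper's body presses on something with over 40 N, if the wrist force passes 120 N, or if a joint passes its speed limit or range.

## Robot

A 7-joint arm with a two-finger parallel gripper is mounted at the origin on a cart in front of the work surface, level with it; the furniture and walls round the work are solid. World frame = base frame: x ahead of the robot, y to its left, z up, the work surface at z = 0. Lengths are in mm, angles in degrees, forces in N, time in s.
With the tool pointing down it reaches from about 400 to 850 mm from the base axis. Payload 4.5 kg.
Tool frame: the origin (TCP) lies midway between the tips of the shut fingers; the grasp point (between the pads) lies 19 mm behind it (r.grip_depth is the z of the grasp point in the tool frame, in mm); z points along the fingers, y is the line along which they close (so a half turn about z gives the same grasp; the last joint's range is limited). The gripper opens to 85 mm and grips with 20 to 120 N. Pads are 22 mm wide; open, the fingers measure 114 mm over their backs; the gripper's body (76 mm by 85 mm) begins 54 mm behind the grasp point. The pads swing forward as they close: fully open they stand 13 mm farther back than shut.
Start: joints at [-67.162, 39.483, -11.15, 89.685, 9.013, 51.709, -12.324], TCP at [222.959, 583.904, 231.317] pointing down, gripper open.
Joint ranges: [-172.22, 172.22], [-26.19, 119.32], [-84.43, 86.54], [7.71, 146.69], [-57.33, 237.33], [2.42, 119.75], [-152.13, 152.13]. Speed limits (degrees/s): [147.25, 147.25, 180, 180, 180, 180, 180].

## Interface

Orientations are given as [roll, pitch, yaw] about the fixed x, y, z axes, in that order (R = Rz(yaw) Ry(pitch) Rx(roll)).
In Python, from cell import r gives the robot as it stands.
- The arm moves only by the tool play_rows, never from a script. Its argument "deltas" is a list of rows, each a list of 7 numbers: the turn, a rotation vector about the tool's x, y, z in units of 0.12 rad (1.0 is 0.12 rad), then the shift along the tool's x, y, z in units of 0.04 m (1.0 is 0.04 m), then the opening, from -1 (shut) to 1 (fully open). A call has 1 to 10 rows; each row shifts and turns the commanded pose from where the row before left it, along the tool's axes as they then stand; what a row does not reach is not made up. A row lasts 1/12 s, in which the tool goes at most 41.7 mm and 7.16 degrees, less where a joint would pass 70% of its speed; a pose out of reach is approached as far as the arm can. A call with a number of a shift or a turn outside -1 to 1 is refused whole. A call with a gripper value outside its range is refused whole. The fingers move at their own pace and stop on an object; "force" is the grip in N (left out, the last holds). Time passes only in rows, so rows that do not move let the fingers close. It gives the time, the measured TCP pose, the force, the opening and the grip force at its end, in the units of the state.
- r.state(): the state, without advancing time (a new reading comes with each control period).
- r.capture(name): name is "scene" or "side" or "wrist"; returns a dict with "color" (420x560x3 uint8, blue, green, red), "intrinsics" (3x3 intrinsics, pixels), "cam_to_world" (4x4, takes a point from camera to world coordinates). Camera axes: x right, y down, z forward; pixel columns grow to the right and rows downward; lengths in mm; the calibration is good to about 2 mm. A picture is of the moment at which its call begins. There is no depth.
- r.close_job(): hands the job in; it is judged then, once.
The state is a dict: "time_s": time; "joint_pos": joint angles; "dq": joint speeds; "joint_torque": joint torques, N m; "tool_pos": TCP position; "tool_rot": TCP orientation; "contact_force": force on the tool from outside, world axes, zero at the start; "moment": the same for the moment, N m; "grip_width": finger opening in mm; "finger_force": force on a finger pad.
Only numpy, scipy, OpenCV 4.12 (cv2) and the standard library are available. Lean on these libraries where they do the work, as an engineer would, in place of code of your own. Each camera call takes 0.05 s, during which the arm holds its last target. There are 200 camera calls.

## Working session

There is one attempt and no reset: what is moved stays moved. The work goes in short steps, Python scripts to look and compute and a tool call to move; the robot and the scene stay as the last step left them, time stands still between calls to the robot, and variables do not carry over. Pictures are saved under pics/ and viewed, at most 10 in all, crops included, and the job is handed in when it is done.

Besides the shell and the picture viewer there is one more tool, called after "Call:" as a command line: name --pt "numbers of a row" for each row, then --argument value for the rest. play_rows: Moves the arm, as the interface text tells. Shifts and turns lie within -1 to 1; 1 stands for 0.04 m of shift or 0.12 rad of turn. Its arguments: {"type":"object","properties":{"deltas":{"type":"array"},"force":{"type":"number"}},"required":["deltas"]}

```bash
mkdir -p pics; ls
python3 - <<'E'
from cell import r
import cv2,json,numpy as np
s=r.state();print(s)
for n in("scene","side"):
    c=r.capture(n);cv2.imwrite(f"pics/{n}0.png",c["color"]);np.savez(f"{n}0.npz",K=c["intrinsics"],T=c["cam_to_world"]);print(n,np.round(c["intrinsics"],1).tolist(),np.round(c["cam_to_world"],3).tolist())
E
```

```text
pics
{'time_s': 0.0, 'joint_pos': array([-67.16203619,  39.53479792, -11.1431094 ,  89.7473985 ,
         9.0140122 ,  51.70831117, -12.32324023]), 'dq': array([ 0.02239087,  0.05545124,  0.04537657, -0.04409004,  0.06320992,
       -0.09460559,  0.02780352]), 'joint_torque': array([-5.00169062e-05, -5.39615679e+01, -1.26623925e+00, -1.58550936e+01,
        9.22835316e-03,  9.32401163e-03, -1.18074280e-05]), 'tool_pos': array([222.80592351, 583.22236083, 230.45395156]), 'tool_rot': array([-1.79891861e+02,  9.83261539e-03,  1.59104400e+02]), 'contact_force': array([ 0.38007474,  0.85037228, -0.31965276]), 'moment': array([ 0.01856449,  0.08888841, -0.00802459]), 'finger_force': 0.0, 'grip_width': 85.4415215952971}
scene [[521.1, 0.0, 273.1], [0.0, 521.1, 214.6], [0.0, 0.0, 1.0]] [[0.734, -0.403, 0.546, -386.888], [-0.679, -0.444, 0.585, -998.874], [0.006, -0.8, -0.6, 1037.326], [0.0, 0.0, 0.0, 1.0]]
side [[458.8, 0.0, 280.9], [0.0, 458.8, 214.2], [0.0, 0.0, 1.0]] [[0.954, -0.118, 0.276, 53.426], [-0.3, -0.371, 0.879, -1351.431], [-0.001, -0.921, -0.389, 677.765], [0.0, 0.0, 0.0, 1.0]]
```

View pics/scene0.png

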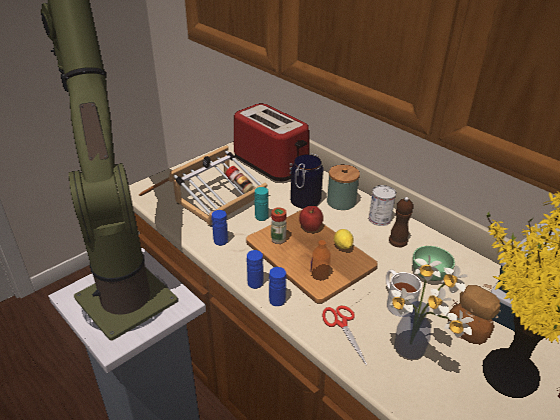

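View pics/side0.png

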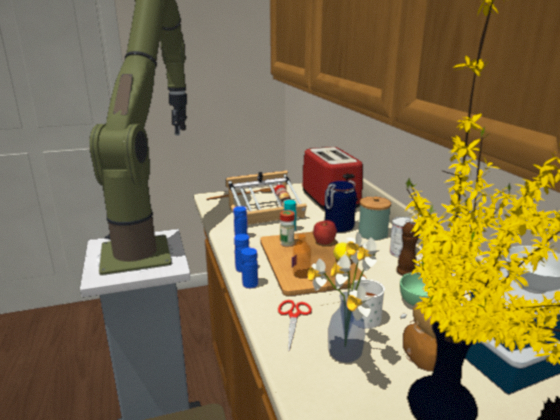

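The jar that fits is at scene (279,225): red cap, clear body and green label, standing on the board. The look-alikes are turquoise at (261,203) and blue at (220,227), (255,268) and (277,285). The rack is at about (215,180), with its stored jar at (237,178). Next I'll confirm this in enlarged crops.

Run:
```python
from cell import r
import cv2,numpy as np
a=cv2.imread("pics/scene0.png")[140:260,150:310];cv2.imwrite("pics/sc_crop.png",cv2.resize(a,None,fx=5,fy=5,interpolation=cv2.INTER_CUBIC))
a=cv2.imread("pics/side0.png")[160:272,195:345];b=cv2.resize(a,None,fx=5.3,fy=5.3,interpolation=cv2.INTER_CUBIC);cv2.imwrite("pics/si_crop.png",b);print(b.shape)
c=r.capture("wrist");cv2.imwrite("pics/wrist0.png",c["color"]);np.savez("wrist0.npz",K=c["intrinsics"],T=c["cam_to_world"]);print(c["intrinsics"],np.round(c["cam_to_world"],3))
```

```text
(594, 795, 3)
[[367.76653306   0.         282.47652124]
 [  0.         367.76653306 212.01615716]
 [  0.           0.           1.        ]] [[ 3.56000e-01  8.87000e-01  2.92000e-01  1.48153e+02]
 [ 9.34000e-01 -3.38000e-01 -1.14000e-01  6.13859e+02]
 [-2.00000e-03  3.14000e-01 -9.49000e-01  3.73704e+02]
 [ 0.00000e+00  0.00000e+00  0.00000e+00  1.00000e+00]]
```

View pics/sc_crop.png

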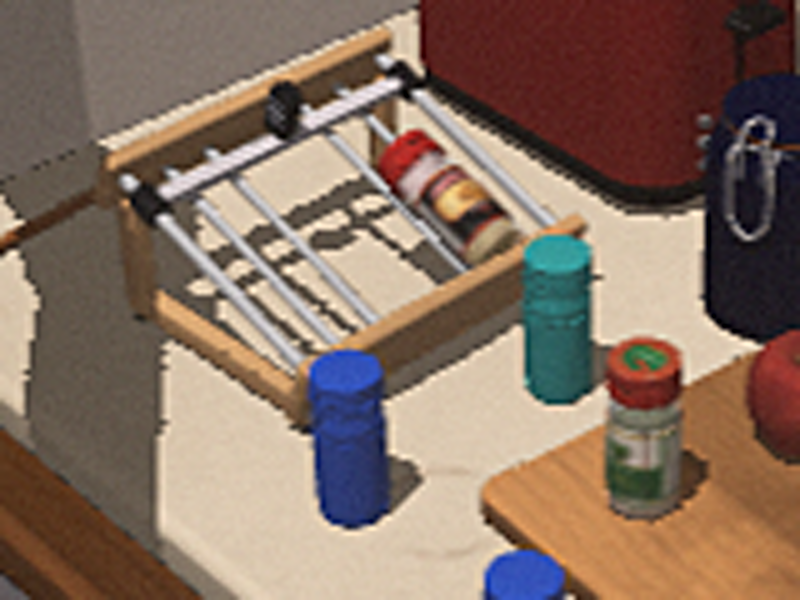

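View pics/si_crop.png

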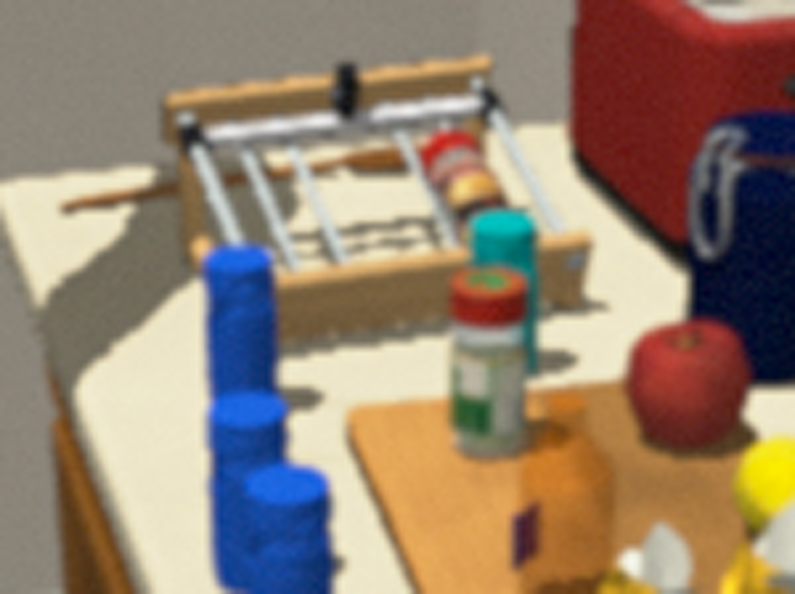

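View pics/wrist0.png

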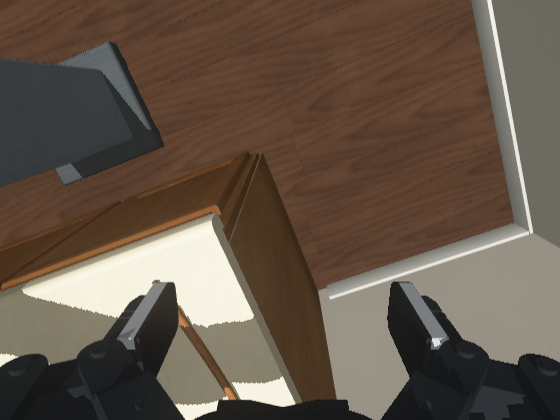

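The crops confirm the jar: red cap with a green leaf, crop (645,355), foot (643,505). The rack's keeper grip is at (284,100) and the blue and turquoise jars are the decoys. I'll fit the jar and rack poses from both views.

```bash
cat > h.py <<'E'
import numpy as np
from scipy.optimize import least_squares
from scipy.spatial.transform import Rotation as Ro
def cam(n):
    d=np.load(n+".npz");return d["K"],d["T"]
def proj(P,c):
    K,T=c;p=(np.atleast_2d(P)-T[:3,3])@T[:3,:3];q=p@K.T;return q[:,:2]/q[:,2:]
SC,SI=cam("scene0"),cam("side0")
f1=lambda u,v:((u+.5)/5-.5+150,(v+.5)/5-.5+140)
f2=lambda u,v:((u+.5)/5.3-.5+195,(v+.5)/5.3-.5+160)
E
python3 - <<'E'
from h import *
obs=[(SC,f1(645,357),128),(SC,f1(643,502),22),(SI,f2(490,283),128),(SI,f2(488,440),22)]
def res(p):return np.concatenate([proj([p[0],p[1],z],c)[0]-o for c,o,z in obs])
s=least_squares(res,[600,200]);print("jar",s.x,np.round(s.fun,2))
for nm,t,si,h in(("turq top",(558,250),(503,225),0),("blue top",(346,368),(239,258),0)):
    g=least_squares(lambda p:np.concatenate([proj(p,SC)[0]-f1(*t),proj(p,SI)[0]-f2(*si)]),[600,300,100]);print(nm,g.x,g.fun)
# rack: params x,y,yaw,xf
c20,s20=np.cos(np.radians(20)),np.sin(np.radians(20))
def rk(p,P):
    a=p[2];R=np.array([[np.cos(a),-np.sin(a),0],[np.sin(a),np.cos(a),0],[0,0,1]]);return R@np.array(P)+[p[0],p[1],0]
def lane(p,x,y,z): # y in rack frame, from middle
    return [p[3]+x*c20-z*s20,y,54+x*s20+z*c20]
O=[("hb far",SC,f1(388,30),lambda p:[125,-100,120]),("hb near",SC,f1(107,158),lambda p:[125,100,120]),
("hb near",SI,f2(168,97),lambda p:[125,100,120]),("hb far",SI,f2(490,57),lambda p:[125,-100,120]),
("grip",SC,f1(284,90),lambda p:lane(p,171,0,36)),("grip",SI,f2(346,70),lambda p:lane(p,171,0,36)),
("fb far",SC,f1(586,222),lambda p:[-125,-100,62]),("fb far",SI,f2(590,240),lambda p:[-125,-100,62]),
("sj foot",SC,f1(497,238),lambda p:lane(p,2,-58,0)),("sj cap",SC,f1(400,150),lambda p:lane(p,106,-58,0)),
("fb near",SC,f1(297,378),lambda p:[-125,100,62]),
]
def res(p):return np.concatenate([proj(rk(p,P(p)),c)[0]-o for n,c,o,P in O])
s=least_squares(res,[500,450,1.5,-110],loss="soft_l1");print("rack",s.x[:2],np.degrees(s.x[2]),s.x[3])
for o,f in zip(O,res(s.x).reshape(-1,2)):print(o[0],np.round(f,2))
p=s.x;print("lane0",rk(p,lane(p,0,58,0)),"cap",rk(p,lane(p,106,58,0)),"grip",rk(p,lane(p,171,0,24)))
E
```

```text
jar [ 463.4738699  -109.96231845] [-0.17  0.05 -0.2  -1.07 -0.08  0.34  0.16  1.43]
turq top [519.07237351  29.31101108 107.75847937] [-0.12885203  0.26207301  0.1922735  -0.24789854]
blue top [342.77725956  20.37615468 108.94918974] [ 0.02625888 -0.05762745 -0.04312345  0.05495429]
rack [481.34123971 197.24674051] 92.86963388767568 -85.86561420868915
hb far [-10.17   0.56]
hb near [ 0.33 -4.03]
hb near [ 4.46 -0.82]
hb far [-7.69  1.21]
grip [-0.36 -1.35]
grip [ 0.4  -0.38]
fb far [0.08 3.49]
fb far [-2.45  2.05]
sj foot [0.39 2.23]
sj cap [-0.12 -0.11]
fb near [12.75 -2.45]
lane0 [427.71271368 108.58510902  54.        ] cap [422.72600546 208.06762217  90.25413519] grip [478.00633453 263.77654993 135.03806741]
```

```bash
cat >> h.py <<'E'
c20,s20=np.cos(np.radians(20)),np.sin(np.radians(20))
def rk(p,P):
    a=p[2];R=np.array([[np.cos(a),-np.sin(a),0],[np.sin(a),np.cos(a),0],[0,0,1]]);return R@np.array(P)+[p[0],p[1],0]
def lane(p,x,y,z): # y in rack frame, from middle
    return [p[3]+x*c20-z*s20,y,54+x*s20+z*c20]
O=[("hb far",SC,f1(388,30),lambda p:[100,-125,120]),("hb near",SC,f1(107,158),lambda p:[100,125,120]),
("hb near",SI,f2(168,97),lambda p:[100,125,120]),("hb far",SI,f2(490,57),lambda p:[100,-125,120]),
("grip",SC,f1(284,90),lambda p:lane(p,171,0,36)),("grip",SI,f2(346,70),lambda p:lane(p,171,0,36)),
("fb far",SC,f1(586,222),lambda p:[-100,-125,62]),("fb far",SI,f2(590,240),lambda p:[-100,-125,62]),
("sj foot",SC,f1(497,238),lambda p:lane(p,2,-58,0)),("sj cap",SC,f1(400,150),lambda p:lane(p,106,-58,0)),
("fb near",SC,f1(297,378),lambda p:[-100,125,62]),
]
def res(p):return np.concatenate([proj(rk(p,P(p)),c)[0]-o for n,c,o,P in O])
E
python3 - <<'E'
from h import *
s=least_squares(res,[500,200,1.5,-88],loss="soft_l1");print("rack",s.x[:2],np.degrees(s.x[2]),s.x[3])
for o,f in zip(O,res(s.x).reshape(-1,2)):print(o[0],np.round(f,2))
p=s.x;np.save("rack.npy",p);print("lane0",rk(p,lane(p,0,58,0)),"cap",rk(p,lane(p,106,58,0)),"grip",rk(p,lane(p,171,0,24)))
E
```

```text
rack [479.40405451 196.51253474] 91.58431126334457 -86.12792191787682
hb far [0.5  0.89]
hb near [-1.56  1.37]
hb near [-0.33  1.67]
hb far [0.76 2.58]
grip [-0.31 -1.19]
grip [ 0.33 -0.3 ]
fb far [-0.11 -1.43]
fb far [ 0.5  -0.78]
sj foot [0.   2.95]
sj cap [-0.05  0.32]
fb near [-0.04 -2.17]
lane0 [423.80748484 108.81395792  54.        ] cap [421.05354649 208.38329811  90.25413519] grip [477.56958617 262.83820306 135.03806741]
```

Everything is measured to about 4 mm. The arm moves next, to look at the rack from above with the wrist camera and collect data on how the joints move.

Call:
play_rows --pt "0 0 0.98 0 0 0 1" --pt "0 0 0.98 0 0 0 1" --pt "0 0 0.98 0 0 0 1" --pt "0 0 0.98 0 0 0 1" --pt "0 0 0.98 0 0 0 1" --pt "0 0 0.98 0 0 0 1" --pt "0 0 0.98 0 0 0 1" --pt "0 0 0.98 0 0 0 1" --pt "0 0 0.98 0 0 0 1" --pt "0 0 0.98 0 0 0 1"

```text
time_s: 0.98
tool_pos: [222.7, 583.7, 231.0]
tool_rot: [-180.0, 0.0, 91.4]
contact_force: [0.3, 0.5, -0.1]
grip_width: 85.4
finger_force: 0.0
```

Call:
play_rows --pt "0 0 0 -0.8 0.4 -0.15 1" --pt "0 0 0 -0.8 0.4 -0.15 1" --pt "0 0 0 -0.8 0.4 -0.15 1" --pt "0 0 0 -0.8 0.4 -0.15 1" --pt "0 0 0 -0.8 0.4 -0.15 1" --pt "0 0 0 -0.8 0.4 -0.15 1" --pt "0 0 0 -0.8 0.4 -0.15 1"

```text
time_s: 1.57
tool_pos: [342.0, 361.7, 273.5]
tool_rot: [-180.0, 0.0, 91.7]
contact_force: [1.5, -0.1, -0.3]
grip_width: 85.4
finger_force: 0.0
```

```bash
cat > fk.py <<'E'
import numpy as np
from scipy.spatial.transform import Rotation as Ro
# guess: z-y-z-y-z-y-z chain, signs s
def fk(q,L,sg,yaw0,t0):
    R=Ro.from_euler('z',yaw0,degrees=True);p=np.zeros(3)
    ax='zyzyzyz'
    for i in range(7):
        if i==1:p=p+R.apply([0,0,L[0]])
        if i==3:p=p+R.apply([0,0,L[1]])
        if i==5:p=p+R.apply([0,0,L[2]])
        R=R*Ro.from_euler(ax[i],sg[i]*q[i],degrees=True)
    p=p+R.apply([0,0,L[3]]);return p,R*Ro.from_euler('z',t0,degrees=True)
E
python3 - <<'E'
from cell import r
from fk import *
import itertools,json
s=r.state();print(s["time_s"],np.round(s["joint_pos"],2),s["tool_pos"],s["tool_rot"])
q0=[-67.162,39.48,-11.15,89.685,9.013,51.709,-12.324];qs=[q0,s["joint_pos"]]
Rs=[Ro.from_euler('xyz',[-179.89,0,159.1],degrees=True),Ro.from_euler('xyz',s["tool_rot"],degrees=True)]
ps=[np.array([222.8,583.2,230.5]),s["tool_pos"]]
out=[]
for sg in itertools.product([1,-1],repeat=7):
    if sg[1]<0: continue
    for y0 in(0,90,180,-90):
        for t0 in range(0,360,15):
            e=max((fk(q,[0,0,0,0],sg,y0,t0)[1].inv()*R).magnitude() for q,R in zip(qs,Rs));out.append((e,sg,y0,t0))
out.sort(key=lambda o:o[0])
for o in out[:4]:print(o)
e,sg,y0,t0=out[0]
A=[];b=[]
for q,p in zip(qs,ps):
    z=fk(q,[0]*4,sg,y0,t0)[0]
    A.append(np.stack([fk(q,np.eye(4)[i],sg,y0,t0)[0] for i in range(4)],1));b.append(p)
A=np.vstack(A);b=np.hstack(b);L,rs,rk_,sv=np.linalg.lstsq(A,b,rcond=None);print(L,A@L-b,sv)
E
```

```text
1.5667 [-56.98  26.79   7.73 108.7   -4.93  44.85 -44.83] [341.99176168 361.65427193 273.46538534] [-1.79987383e+02  1.24765850e-02  9.17393610e+01]
(0.0017901470009891495, (-1, 1, -1, 1, -1, 1, -1), 180, 270)
(0.001914703418035505, (-1, 1, -1, 1, -1, 1, -1), 90, 180)
(0.0019338417065649976, (-1, 1, -1, 1, -1, 1, -1), -90, 0)
(0.00204968452456116, (-1, 1, -1, 1, -1, 1, -1), 0, 90)
[-8594.37535478  -471.53329937  -411.52891428 -8965.39405432] [-57.93088721  13.63874948  31.53190915 -28.67068429  25.2280038
 -31.53190915] [2.50653488e+00 1.30161480e+00 1.51926865e-01 2.07586071e-04]
```

Call:
play_rows --pt "0 0 0 -0.6 0.25 -0.1 1" --pt "0 0 0 -0.6 0.25 -0.1 1" --pt "0 0 0 -0.6 0.25 -0.1 1" --pt "0 0 0 -0.6 0.25 -0.1 1" --pt "0 0 0 -0.6 0.25 -0.1 1" --pt "0 0 0 -0.6 0.25 -0.1 1" --pt "0 0 0 -0.6 0.25 -0.1 1" --pt "0 0 0 -0.6 0.25 -0.1 1"

```text
time_s: 2.23
tool_pos: [427.5, 172.6, 305.4]
tool_rot: [-180.0, -0.0, 91.7]
contact_force: [-0.4, 1.2, -0.3]
grip_width: 85.3
finger_force: 0.0
```

Call:
play_rows --pt "0 0.9 0 0 0 0 1" --pt "0 0.9 0 0 0 0 1" --pt "0 0.9 0 0 0 0 1" --pt "0 0.9 0 0 0 0 1" --pt "0 0 0 0 0 0 1" --pt "0 0 0 0 0 0 1"

```text
time_s: 2.73
tool_pos: [427.8, 170.8, 304.6]
tool_rot: [-179.9, -24.7, 91.2]
contact_force: [0.4, 0.6, -0.3]
grip_width: 85.5
finger_force: 0.0
```

Run:
```python
from cell import r
from fk import *
import cv2
s=r.state();print(s["time_s"],np.round(s["joint_pos"],2).tolist(),s["tool_pos"],s["tool_rot"])
qs=[[-67.162,39.48,-11.15,89.685,9.013,51.709,-12.324],[-56.98,26.79,7.73,108.7,-4.93,44.85,-44.83],s["joint_pos"]]
ps=[np.array([222.8,583.4,231]),np.array([342,361.7,273.5]),s["tool_pos"]]
sg=(-1,1,-1,1,-1,1,-1)
A=np.vstack([np.stack([fk(q,np.eye(4)[i],sg,0,90)[0] for i in range(4)],1) for q in qs]);b=np.hstack(ps)
L,*_,sv=np.linalg.lstsq(A,b,rcond=None);print(L,np.round(A@L-b,1),sv)
np.save("L.npy",L)
c=r.capture("wrist");cv2.imwrite("pics/wrist1.png",c["color"]);np.savez("wrist1.npz",K=c["intrinsics"],T=c["cam_to_world"]);print(c["cam_to_world"])
```

```text
2.7333 [-4.97, 21.69, -7.53, 117.83, -33.77, 41.17, 15.26] [427.81427529 170.82853633 304.60070059] [-179.85315947  -24.66318739   91.24858822]
[187.07614779 610.22676329 313.77354733 233.82352031] [-35.5  17.7  -1.1 -40.1  29.5   1.9  -8.2  -0.1  -0.8] [3.1007272  1.49656132 0.34694521 0.15944924]
[[ 9.99728210e-01  2.26419108e-02 -5.55426555e-03  4.28576405e+02]
 [ 2.31154922e-02 -9.93669402e-01  1.09939953e-01  1.86232540e+02]
 [-3.02985312e-03 -1.10038462e-01 -9.93922712e-01  4.68451606e+02]
 [ 0.00000000e+00  0.00000000e+00  0.00000000e+00  1.00000000e+00]]
```

View pics/wrist1.png

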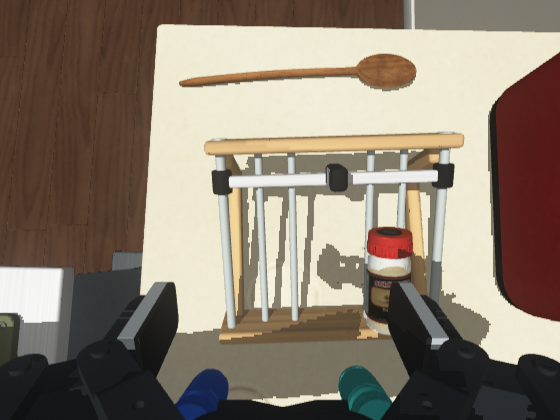

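The wrist view shows the whole rack. The empty lane's rods run (258,155) to (265,320) and (291,155) to (295,320), the grip is at (338,177), and the inner top edge of the foot board is at about row 331. I'll use these to refine the rack fit and the arm model.

```bash
cat > fk.py <<'E'
import numpy as np
from scipy.spatial.transform import Rotation as Ro
sg=(-1,1,-1,1,-1,1,-1);ax='zyzyzyz'
def fk(q,L):
    # L: d1,L1,L2,L3, offsets a1, e1, e2, a6
    off={1:(L[4],0,L[0]),3:(L[5],0,L[1]),4:(L[6],0,0),5:(0,0,L[2]),6:(L[7],0,0)}
    R=Ro.identity();p=np.zeros(3)
    for i in range(7):
        if i in off:p=p+R.apply(off[i])
        R=R*Ro.from_euler(ax[i],sg[i]*q[i],degrees=True)
    return p+R.apply([0,0,L[3]]),R*Ro.from_euler('z',90,degrees=True)
E
python3 - <<'E'
from h import *
from fk import fk
qs=[[-67.162,39.48,-11.15,89.685,9.013,51.709,-12.324],[-56.98,26.79,7.73,108.7,-4.93,44.85,-44.83],[-4.97, 21.69, -7.53, 117.83, -33.77, 41.17, 15.26]]
ps=[[222.8,583.7,231.2],[342,361.7,273.5],[427.8,170.8,304.6]]
g=least_squares(lambda L:np.r_[np.hstack([fk(q,L)[0]-p for q,p in zip(qs,ps)]),.003*L[4:]],[300,400,400,250,0,0,0,0]);print(np.round(g.x,1),np.round(g.fun,2))
np.save("L.npy",g.x)
W=cam("wrist1")
O2=[]
def rod(y,z,pts):
    for u,v in pts:O2.append((y,z,u,v))
rod(75,-20,[(258,155),(265,318)]);rod(41,-20,[(291,155),(295,318)]);rod(-41,-20,[(371,155),(366,225)]);rod(-75,-20,[(403,155)])
rod(112,-9,[(221,200),(231,322)]);rod(-112,-9,[(444,200),(438,290)])
def res2(p):
    o=[]
    for y,z,u,v in O2:
        q=proj([rk(p,lane(p,x,y,z)) for x in np.linspace(0,190,20)],W);k=np.argsort(q[:,1]);o.append(np.interp(v,q[k,1],q[k,0])-u)
    o+=list(proj(rk(p,lane(p,171,0,36)),W)[0]-[338,172])  # grip top face
    o+=[proj(rk(p,lane(p,0,75,-20)),W)[0][1]-321,proj(rk(p,lane(p,0,41,-20)),W)[0][1]-320]
    return np.array(o)
p0=np.load("rack.npy")
s=least_squares(lambda p:np.r_[res2(p),.3*res(p)],p0,loss="soft_l1");p=s.x
print("rack",p[:2],np.degrees(p[2]),p[3]);print(np.round(res2(p),1));print(np.round(res(p),1))
np.save("rack.npy",p)
print("lane0",rk(p,lane(p,0,58,0)),"cap",rk(p,lane(p,106,58,0)),"grip",rk(p,lane(p,171,0,24)))
print("fb inner top px",proj(rk(p,lane(p,0,100,8)),W),"sj capedge",proj(rk(p,lane(p,106,-58,22)),W),proj(rk(p,lane(p,85,-58,22)),W))
for nm,(t,z) in dict(blue2=((255,253),109),blue3=((277,270),109),bottle=((321,244),140)).items():
    d=SC[1][:3,:3]@np.linalg.solve(SC[0],[*t,1]);o=SC[1][:3,3];print(nm,o+d*(z-o[2])/d[2])
E
```

```text
[ -150.9  1123.6 -1635.1  2572.1  -576.   -985.8  -585.3 -2175.9] [ -5.95   5.07  -5.01 -15.75  -1.74  16.57   7.48   2.72 -11.56  -1.73
  -2.96  -1.76  -6.53]
rack [479.56974451 195.84619724] 93.15404867525461 -90.12146492786252
[-0.5  0.1 -0.4 -0.2 -0.7  2.6  0.3  1.8  0.5 -3.5 -3.9  1.   5.4 -0.6
 -0.6]
[-0.6  0.9 -1.5  2.1 -0.7  2.1 -0.1  2.4  0.2 -0.5  0.3  0.1 -0.1 -2.1
  0.9 -1.1  1.2  3.   0.5  0.7  1.5 -2. ]
lane0 [426.61615152 102.67004455  54.        ] cap [421.1356781  202.12657823  90.25413519] grip [476.13878954 258.10922865 135.03806741]
fb inner top px [[240.99468189 334.77085983]] sj capedge [[396.19283797 240.01876122]] [[395.29318169 260.39060802]]
blue2 [ 303.81990149 -187.79363545  109.        ]
blue3 [ 301.94910039 -276.84172486  109.        ]
bottle [ 435.07696215 -306.09668064  140.        ]
```

Run:
```python
import cv2
a=cv2.imread("pics/wrist1.png")[130:345,195:465];b=cv2.resize(a,None,fx=2.75,fy=2.75,interpolation=cv2.INTER_CUBIC);cv2.imwrite("pics/w1c.png",b);print(b.shape)
```

```text
(591, 742, 3)
```

View pics/w1c.png

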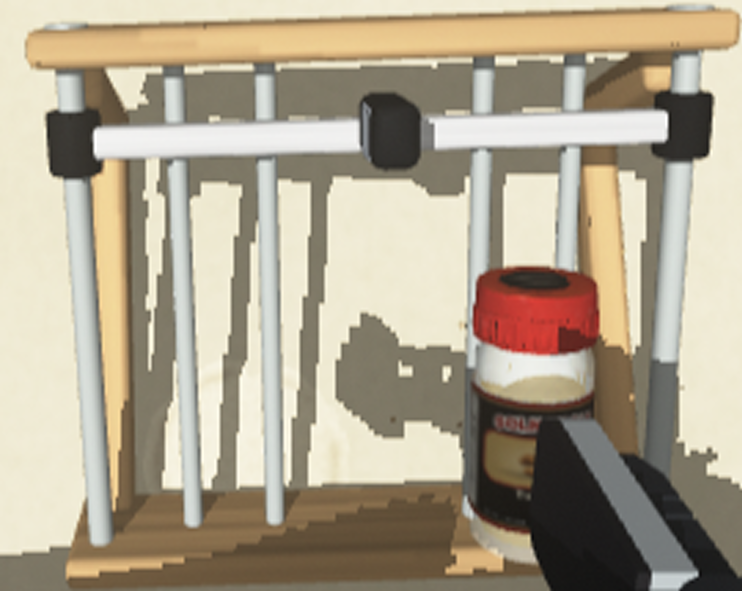

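```bash
cat > fit.py <<'E'
from h import *
W0=cam("wrist1")
f=lambda u,v:((u+.5)/2.75-.5+195,(v+.5)/2.75-.5+130)
rods=[(75,-20,174,75),(75,-20,185,350),(75,-20,192,510),(41,-20,265,75),(41,-20,270,350),(41,-20,275,510),(-41,-20,483,75),(-75,-20,574,75),(112,-9,70,90),(112,-9,99,530),(-112,-9,686,65),(-112,-9,660,380)]
pts=[((0,75,-20),193,523),((0,41,-20),275,521),((0,112,-9),100,543),((171,0,36),395,126),((106,-58,0),537,282)]
def cw(d):
    T=W0[1].copy();T[:3,3]+=d[:3];T[:3,:3]=Ro.from_rotvec(d[3:]/1000).as_matrix()@T[:3,:3];return W0[0],T
def res2(p,d):
    W=cw(d);o=[]
    for y,z,u,v in rods:
        u,v=f(u,v);q=proj([rk(p,lane(p,x,y,z)) for x in np.linspace(0,190,20)],W);k=np.argsort(q[:,1]);o.append(np.interp(v,q[k,1],q[k,0])-u)
    for P,u,v in pts:o+=list(proj(rk(p,lane(p,*P)),W)[0]-f(u,v))
    return np.array(o)
E
python3 - <<'E'
from fit import *
p0=np.load("rack.npy")
s=least_squares(lambda v:np.r_[res2(v[:4],v[4:]),.5*res(v[:4]),v[4:7]/3,v[7:]/6],np.r_[p0,np.zeros(6)],loss="soft_l1");p=s.x[:4]
print("rack",p[:2],np.degrees(p[2]),p[3],s.x[4:]);print(np.round(res2(p,s.x[4:]),1));print(np.round(res(p),1))
np.save("rack.npy",p);np.save("dw.npy",s.x[4:])
print("lane0",rk(p,lane(p,0,58,0)),"cap",rk(p,lane(p,106,58,0)),"grip",rk(p,lane(p,171,0,24)))
E
```

```text
rack [479.67775425 195.97873775] 92.95479077479544 -87.41931446016312 [ 0.04014758  0.51145076 -1.15265582  3.91931109 -0.52560941 -1.33375864]
[-0.4  0.   0.1 -0.4  0.1 -0.3 -0.  -0.1 -0.1  0.3 -0.1  1.  -0.1 -0.
 -0.2 -0.2  0.2 -1.2  0.7  0.4 -0.3  0.3]
[-0.4  0.9 -1.5  2.  -0.7  2.   0.   2.5 -0.3 -0.9  0.2 -0.1 -0.1 -2.
  0.9 -1.1  0.6  2.7  0.   0.4  1.3 -2. ]
lane0 [426.26115245 105.68586321  54.        ] cap [421.12659211 205.1608549   90.25413519] grip [476.32406176 260.95188249 135.03806741]
```

The rack fit is now below a pixel: lane origin (426.3,105.7,54), yaw 93°. I'm going to a staging pose right of and above the jar, with the tool tilted 45°.

```bash
cat > mv.py <<'E'
from cell import r
import numpy as np
from scipy.spatial.transform import Rotation as Ro
def Rt(z,xh):
    z=np.array(z,float);z/=np.linalg.norm(z);x=np.array(xh,float);x-=z*(x@z);x/=np.linalg.norm(x);return Ro.from_matrix(np.stack([x,np.cross(z,x),z],1))
def cur():
    s=r.state();return s,np.array(s["tool_pos"]),Ro.from_euler('xyz',s["tool_rot"],degrees=True)
def show(R1,p1,R0=None,p0=None):
    s,p,R=cur()
    R0=R if R0 is None else R0;p0=p if p0 is None else p0
    print("t",s["time_s"],"q",np.round(s["joint_pos"],1).tolist(),"w",round(s["grip_width"],1))
    print("rot units",np.round((R0.inv()*R1).as_rotvec()/.12,2),"then shift units (new axes)",np.round(R1.inv().apply(p1-p0)/40,2),"| shift first (old axes)",np.round(R0.inv().apply(p1-p0)/40,2))
E
python3 - <<'E'
from mv import *
a=np.radians(45);ph=np.radians(60)
z=[np.cos(a)*np.cos(ph),np.cos(a)*np.sin(ph),-np.sin(a)];R=Rt(z,[0,0,1])
print(R.as_euler('xyz',degrees=True))
tg=np.array([463.5,-110,68])+14*np.array(z);print(tg)
show(R,np.array([429,-169,290]))
E
```

```text
[180. -45.  60.]
[ 468.44974747 -101.4267859    58.10050506]
t 2.7833 q [-5.2, 21.7, -7.6, 117.8, -33.8, 41.2, 15.2] w 85.0
rot units [-2.65  2.88  3.79] then shift units (new axes) [-5.49  4.31 -4.96] | shift first (old axes) [-7.93 -0.2  -3.23]
```

Call:
play_rows --pt "0 0 0 -0.8 -0.02 -0.32 1" --pt "0 0 0 -0.8 -0.02 -0.32 1" --pt "0 0 0 -0.8 -0.02 -0.32 1" --pt "0 0 0 -0.8 -0.02 -0.32 1" --pt "0 0 0 -0.8 -0.02 -0.32 1" --pt "0 0 0 -0.8 -0.02 -0.32 1" --pt "0 0 0 -0.8 -0.02 -0.32 1" --pt "0 0 0 -0.8 -0.02 -0.32 1" --pt "0 0 0 -0.8 -0.02 -0.32 1" --pt "0 0 0 -0.8 -0.02 -0.32 1"

```text
time_s: 3.62
tool_pos: [430.8, -169.8, 287.7]
tool_rot: [-180.0, -24.6, 92.0]
contact_force: [0.1, 0.7, 0.1]
grip_width: 85.4
finger_force: 0.0
```

Call:
play_rows --pt "-0.33 0.36 0.47 0 0 0 1" --pt "-0.33 0.36 0.47 0 0 0 1" --pt "-0.33 0.36 0.47 0 0 0 1" --pt "-0.33 0.36 0.47 0 0 0 1" --pt "-0.33 0.36 0.47 0 0 0 1" --pt "-0.33 0.36 0.47 0 0 0 1" --pt "-0.33 0.36 0.47 0 0 0 1" --pt "-0.33 0.36 0.47 0 0 0 1" --pt "0 0 0 0 0 0 1"

```text
time_s: 4.37
tool_pos: [428.7, -168.9, 286.5]
tool_rot: [-179.7, -45.1, 60.1]
contact_force: [-0.3, 0.1, -0.7]
grip_width: 85.7
finger_force: 0.0
```

Run:
```python
from mv import *
R=Ro.from_euler('xyz',[180,-45,60],degrees=True)
show(R,np.array([429,-169,136]))
```

```text
t 4.3667 q [46.8, 33.2, -3.2, 115.8, -51.5, 58.0, 53.1] w 85.7
rot units [-0.05 -0.01  0.02] then shift units (new axes) [-2.66  0.01  2.66] | shift first (old axes) [-2.66  0.02  2.66]
```

Call:
play_rows --pt "0 0 0 -0.44 0 0.44 1" --pt "0 0 0 -0.44 0 0.44 1" --pt "0 0 0 -0.44 0 0.44 1" --pt "0 0 0 -0.44 0 0.44 1" --pt "0 0 0 -0.44 0 0.44 1" --pt "0 0 0 -0.44 0 0.44 1" --pt "0 0 0 0 0 0 1" --pt "0 0 0 0 0 0 1"

```text
time_s: 5.03
tool_pos: [431.1, -168.7, 138.2]
tool_rot: [179.9, -45.2, 60.6]
contact_force: [-1.3, 0.9, 0.6]
grip_width: 85.2
finger_force: 0.0
```

Run:
```python
from mv import *
import cv2
from h import proj
R=Ro.from_euler('xyz',[180,-45,60],degrees=True)
show(R,np.array([468.4,-101.4,58]))
c=r.capture("wrist");cv2.imwrite("pics/wrist2.png",c["color"]);np.savez("wrist2.npz",K=c["intrinsics"],T=c["cam_to_world"])
print(proj([[463.5,-110,22],[463.5,-110,128]],(c["intrinsics"],c["cam_to_world"])))
```

```text
t 5.0333 q [55.5, 50.1, -17.9, 120.1, -56.1, 37.2, 66.0] w 85.2
rot units [-0.05 -0.03  0.06] then shift units (new axes) [-0.06 -0.03  2.78] | shift first (old axes) [-0.07 -0.02  2.78]
[[281.94227348 244.56339258]
 [281.74148206 171.98273337]]
```

View pics/wrist2.png

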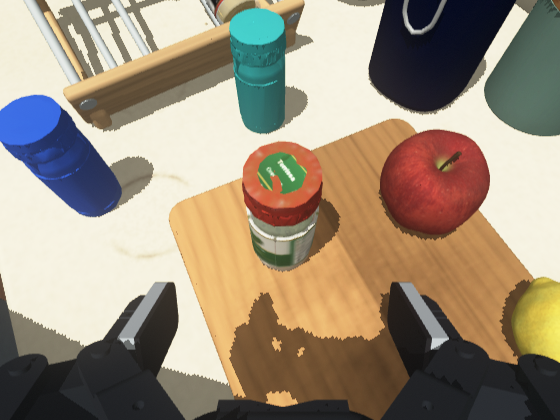

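The red-capped jar with the leaf label is at (283,171), foot about (283,250). That is 1–2 px from the prediction and centred between the fingers, so I'm approaching.

Call:
play_rows --pt "0 0 0 -0.01 0 0.46 1" --pt "0 0 0 -0.01 0 0.46 1" --pt "0 0 0 -0.01 0 0.46 1" --pt "0 0 0 -0.01 0 0.46 1" --pt "0 0 0 -0.01 0 0.46 1" --pt "0 0 0 -0.01 0 0.46 1" --pt "0 0 0 0 0 0 1" --pt "0 0 0 0 0 0 1" --force 30

```text
time_s: 5.75
tool_pos: [468.8, -103.4, 59.5]
tool_rot: [179.8, -45.1, 60.6]
contact_force: [0.1, 0.2, 0.0]
grip_width: 85.4
finger_force: 0.0
```

Run:
```python
from mv import *
R=Ro.from_euler('xyz',[180,-45,60],degrees=True)
show(R,np.array([468.4,-101.4,58]));s=r.state();print(s["tool_pos"],s["tool_rot"],s["contact_force"])
```

```text
t 5.75 q [59.3, 64.1, -39.4, 122.6, -56.4, 11.8, 64.2] w 85.4
rot units [-0.03 -0.02  0.06] then shift units (new axes) [ 0.   -0.03  0.05] | shift first (old axes) [ 0.   -0.03  0.05]
[ 468.76333006 -103.40413805   59.49944959] [179.78097951 -45.10722364  60.57970124] [0.07258025 0.22960212 0.02994796]
```

Call:
play_rows --pt "0 0 0 0 -0.03 0.04 0.3" --pt "0 0 0 0 0 0 0" --pt "0 0 0 0 0 0 -0.2" --pt "0 0 0 0 0 0 -0.4" --pt "0 0 0 0 0 0 -0.7" --pt "0 0 0 0 0 0 -1" --pt "0 0 0 0 0 0 -1" --pt "0 0 0 0 0 0 -1" --pt "0 0 0 0 0 0 -1" --pt "0 0 0 0 0 0 -1" --force 30

```text
time_s: 6.58
tool_pos: [467.8, -102.9, 58.0]
tool_rot: [179.8, -45.1, 60.4]
contact_force: [-1.4, -3.7, 6.0]
grip_width: 42.9
finger_force: 31.0
```

Call:
play_rows --pt "0 0 0 0 0 0 -1" --pt "0 0 0 0 0 0 -1" --pt "0 0 0 0 0 0 -1" --pt "0 0 0 0 0 0 -1"

```text
time_s: 6.92
tool_pos: [467.8, -102.9, 58.0]
tool_rot: [179.8, -45.1, 60.4]
contact_force: [-1.8, -3.0, 6.2]
grip_width: 43.0
finger_force: 31.0
```

Run:
```python
from mv import *
import json
s,p,R=cur();print(s)
# jar in tool frame
J=np.array([463.5,-110,22]);jt=R.inv().apply(J-p);zt=R.inv().apply([0,0,1]);print(jt,zt)
np.savez("grasp.npz",jt=jt,zt=zt)
```

```text
{'time_s': 6.9167, 'joint_pos': array([ 59.62948977,  64.43369336, -39.97727883, 122.86236873,
       -56.42477665,  11.05732329,  64.24149079]), 'dq': array([-0.00423626, -0.01504343, -0.00799186,  0.02688452,  0.00723192,
       -0.07105918, -0.0781795 ]), 'joint_torque': array([-1.81365263e+00, -4.60138965e+01, -1.05420962e+01,  8.61930773e-01,
       -2.00059055e-01,  2.22781330e+00,  1.51791447e-02]), 'tool_pos': array([ 467.76104615, -102.88848047,   58.03354294]), 'tool_rot': array([179.8069117 , -45.10985554,  60.38727835]), 'contact_force': array([-1.78611208, -2.99658028,  6.23829699]), 'moment': array([-0.45209094,  0.23938574,  0.01393275]), 'finger_force': 31.042059771716595, 'grip_width': 42.983923562254255}
[-31.37775064  -0.25635302  19.55805434] [ 0.70846125  0.00237839 -0.70574571]
```

The jar is gripped (43 mm, 31 N). Lifting it gently.

Call:
play_rows --pt "0 0 0 0.1 0 -0.1 -1" --pt "0 0 0 0.2 0 -0.2 -1" --pt "0 0 0 0.35 0 -0.35 -1" --pt "0 0 0 0.4 0 -0.4 -1" --pt "0 0 0 0.4 0 -0.4 -1" --pt "0 0 0 0.4 0 -0.4 -1" --pt "0 0 0 0.4 0 -0.4 -1" --pt "0 0 0 0.4 0 -0.4 -1" --pt "0 0 0 0.3 0 -0.3 -1" --pt "0 0 0 0.1 0 -0.1 -1"

```text
time_s: 7.75
tool_pos: [467.5, -102.2, 232.2]
tool_rot: [179.6, -45.0, 60.6]
contact_force: [-0.0, -0.7, -1.4]
grip_width: 43.4
finger_force: 30.8
```

```bash
cat >> mv.py <<'E'
from h import rk,lane
pr=np.load("rack.npy")
l0=rk(pr,lane(pr,0,58,0));lx=rk(pr,lane(pr,1,58,0))-l0;lz=rk(pr,lane(pr,0,58,1))-l0;ly=np.cross(lz,lx)
RL=Ro.from_matrix(np.stack([lx,ly,lz],1))
try: g=np.load("grasp.npz");jt,zt=g["jt"],g["zt"]
except Exception: pass
def place(x,y,z):
    # tool y=-ly ; rotate in plane so zt -> lx
    al=np.arctan2(-zt[2],zt[0]) # tool z = -cos*lz - sin*lx
    tz=-np.cos(al)*lz-np.sin(al)*lx
    R=Rt(tz,lx);return R,l0+RL.apply([x,y,z])-R.apply(jt)
def jar():
    s,p,R=cur();J=p+R.apply(jt);a=R.apply(zt);print("jar foot lane",np.round(RL.inv().apply(J-l0),1),"cap",np.round(RL.inv().apply(J+106*a-l0),1),"F lane",np.round(RL.inv().apply(s["contact_force"]),1),"w",round(s["grip_width"],1))
E
python3 - <<'E'
from mv import *
R,p=place(5,0,90);print(R.as_euler('xyz',degrees=True),p);show(R,p);s=r.state();print(s["tool_pos"],s["tool_rot"],s["contact_force"])
E
```

```text
[180.          24.88998178  92.95479077] [425.97016336 116.29646989 144.81771214]
t 7.75 q [54.5, 40.1, -30.3, 121.2, -51.2, 34.3, 46.7] w 43.4
rot units [ 0.92 -9.87 -4.95] then shift units (new axes) [ 5.92 -0.76 -0.34] | shift first (old axes) [ 1.46 -3.61  4.53]
[ 467.50202023 -102.2230598   232.21079725] [179.61003376 -45.03523355  60.64040905] [-0.01229952 -0.66466901 -1.41414346]
```

Call:
play_rows --pt "0 0 0 0.2 -0.25 0.2 -1" --pt "0 0 0 0.4 -0.48 0.4 -1" --pt "0 0 0 0.4 -0.48 0.4 -1" --pt "0 0 0 0.4 -0.48 0.4 -1" --pt "0 0 0 0.4 -0.48 0.4 -1" --pt "0 0 0 0.4 -0.48 0.4 -1" --pt "0 0 0 0.4 -0.48 0.4 -1" --pt "0 0 0 0.3 -0.36 0.3 -1" --pt "0 0 0 0.1 -0.1 0.1 -1"

```text
time_s: 8.5
tool_pos: [439.4, 92.4, 259.3]
tool_rot: [-177.4, -44.2, 60.7]
contact_force: [0.3, -0.8, -0.3]
grip_width: 43.2
finger_force: 32.7
```

Call:
play_rows --pt "0.04 -0.42 -0.21 0 0 0 -1" --pt "0.07 -0.8 -0.4 0 0 0 -1" --pt "0.07 -0.8 -0.4 0 0 0 -1" --pt "0.07 -0.8 -0.4 0 0 0 -1" --pt "0.07 -0.8 -0.4 0 0 0 -1" --pt "0.07 -0.8 -0.4 0 0 0 -1" --pt "0.07 -0.8 -0.4 0 0 0 -1" --pt "0.07 -0.8 -0.4 0 0 0 -1" --pt "0.07 -0.8 -0.4 0 0 0 -1" --pt "0.07 -0.8 -0.4 0 0 0 -1"

```text
time_s: 9.33
tool_pos: [439.9, 91.6, 253.5]
tool_rot: [178.0, 2.6, 84.7]
contact_force: [-0.4, 0.3, -2.4]
grip_width: 43.0
finger_force: 32.6
```

Call:
play_rows --pt "0.07 -0.8 -0.4 0 0 0 -1" --pt "0.07 -0.8 -0.4 0 0 0 -1" --pt "0.07 -0.7 -0.35 0 0 0 -1" --pt "0 0 0 0 0 0 -1" --pt "0 0 0 0 0 0 -1"

```text
time_s: 9.75
tool_pos: [439.1, 93.2, 252.3]
tool_rot: [-179.0, 18.1, 92.6]
contact_force: [-0.9, -0.2, -1.4]
grip_width: 43.3
finger_force: 32.6
```

Run:
```python
from mv import *
R,p=place(5,0,60);show(R,p);jar();s=r.state();print(s["tool_pos"],s["tool_rot"],s["contact_force"])
```

```text
t 9.75 q [-41.6, 29.7, 18.6, 114.4, 10.2, 45.5, -29.9] w 43.3
rot units [-0.16 -0.99 -0.04] then shift units (new axes) [ 2.2  -0.3   2.72] | shift first (old axes) [ 1.86 -0.25  2.96]
jar foot lane [ 18.7 -11.4 194.8] cap [123.9 -13.5 207.3] F lane [-0.6  0.9 -1.3] w 43.3
[439.09930672  93.16329454 252.30113171] [-179.02635427   18.11805737   92.60437241] [-0.90309316 -0.15503095 -1.38339714]
```

Call:
play_rows --pt "-0.08 -0.5 -0.02 0 0 0 -1" --pt "-0.08 -0.49 -0.02 0 0 0 -1" --pt "0 0 0 0.25 -0.04 0.3 -1" --pt "0 0 0 0.4 -0.05 0.5 -1" --pt "0 0 0 0.4 -0.05 0.5 -1" --pt "0 0 0 0.4 -0.05 0.5 -1" --pt "0 0 0 0.4 -0.05 0.5 -1" --pt "0 0 0 0.35 -0.05 0.42 -1" --pt "0 0 0 0 0 0 -1" --pt "0 0 0 0 0 0 -1"

```text
time_s: 10.58
tool_pos: [426.3, 123.6, 117.7]
tool_rot: [180.0, 25.0, 92.7]
contact_force: [-0.1, -0.8, -1.8]
grip_width: 43.1
finger_force: 32.6
```

Run:
```python
from mv import *
from h import proj
import cv2
R,p=place(5,0,15);show(R,p);jar()
c=r.capture("scene");cv2.imwrite("pics/s3.png",cv2.resize(c["color"][130:250,150:310],None,fx=5,fy=5,interpolation=cv2.INTER_CUBIC))
s,p,R=cur();J=p+R.apply(jt);print((proj([J,J+106*R.apply(zt)],(c["intrinsics"],c["cam_to_world"]))-[150,130])*5)
```

```text
t 10.5833 q [-49.7, 46.6, 20.4, 119.4, 13.4, 29.7, -43.4] w 43.1
rot units [-0.02  0.01 -0.04] then shift units (new axes) [ 0.87 -0.02  0.79] | shift first (old axes) [ 0.87 -0.02  0.79]
jar foot lane [ 2.6 -0.5 62.1] cap [108.6  -1.3  61.9] F lane [-1.4  0.1 -1.4] w 43.1
[[385.92570303 307.31152136]
 [280.38291293 198.26993671]]
```

View pics/s3.png

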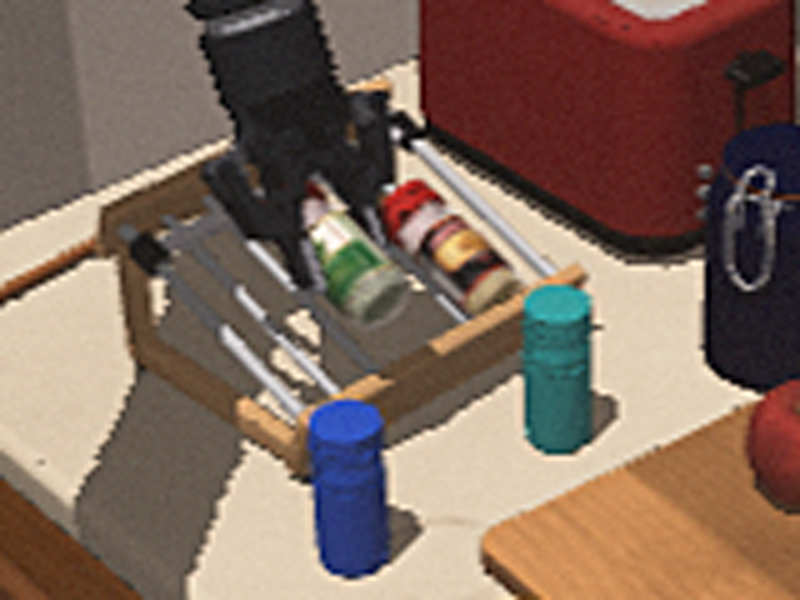

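The jar is parallel to the stored one, foot at about (380,302) and within 1 px of the model. Lowering.

Call:
play_rows --pt "0 0 -0.02 0.1 0 0.09 -1" --pt "0 0 -0.02 0.17 -0.01 0.16 -1" --pt "0 0 0 0.17 0 0.16 -1" --pt "0 0 0 0.17 0 0.16 -1" --pt "0 0 0 0.16 0 0.14 -1" --pt "0 0 0 0.1 0 0.08 -1" --pt "0 0 0 0 0 0 -1" --pt "0 0 0 0 0 0 -1"

```text
time_s: 11.3
tool_pos: [425.0, 143.9, 73.9]
tool_rot: [-179.9, 25.0, 93.2]
contact_force: [-0.0, -0.3, -1.6]
grip_width: 43.3
finger_force: 32.6
```

Run:
```python
from mv import *
R,p=place(5,0,3);show(R,p);jar()
```

```text
t 11.3 q [-51.0, 51.8, 19.4, 118.6, 12.4, 26.1, -45.4] w 43.3
rot units [0.   0.01 0.03] then shift units (new axes) [ 0.16 -0.01  0.22] | shift first (old axes) [ 0.16 -0.01  0.22]
jar foot lane [ 6.7 -0.6 14. ] cap [112.7  -0.5  13.8] F lane [-0.8  0.1 -1.4] w 43.3
```

Call:
play_rows --pt "0 0 0 0.035 0 0.04 -1" --pt "0 0 0 0.035 0 0.04 -1" --pt "0 0 0 0.035 0 0.04 -1" --pt "0 0 0 0.035 0 0.04 -1" --pt "0 0 0 0.02 0 0.03 -1" --pt "0 0 0 0 0 0 -1" --pt "0 0 0 0 0 0 -1"

```text
time_s: 11.88
tool_pos: [425.0, 146.5, 64.6]
tool_rot: [-180.0, 25.0, 93.1]
contact_force: [-0.0, -0.1, -0.6]
grip_width: 43.4
finger_force: 32.6
```

Run:
```python
from mv import *
jar()
```

```text
jar foot lane [ 6.  -0.7  4.3] cap [112.   -0.7   4.2] F lane [-0.3  0.  -0.5] w 43.4
```

Call:
play_rows --pt "0 0 0 0.017 0 0.017 -1" --pt "0 0 0 0.017 0 0.017 -1" --pt "0 0 0 0 0 0 -1" --pt "0 0 0 0 0 0 -1"

```text
time_s: 12.22
tool_pos: [425.0, 147.2, 62.8]
tool_rot: [-180.0, 24.9, 93.1]
contact_force: [0.7, 0.2, -1.7]
grip_width: 43.0
finger_force: 32.6
```

Call:
play_rows --pt "0 0 0 0.017 0 0.017 -1" --pt "0 0 0 0 0 0 -1" --pt "0 0 0 0 0 0 -1"

```text
time_s: 12.47
tool_pos: [425.0, 147.6, 61.9]
tool_rot: [-180.0, 24.9, 93.1]
contact_force: [-1.1, -0.4, -1.3]
grip_width: 43.1
finger_force: 32.6
```

Run:
```python
from mv import *
jar()
```

```text
jar foot lane [ 6.  -0.7  1.4] cap [112.   -0.7   1.3] F lane [-0.8  1.1 -1.1] w 43.1
```

Call:
play_rows --pt "0 0 0 0.017 0 0.017 -1" --pt "0 0 0 0 0 0 -1" --pt "0 0 0 0 0 0 -1"

```text
time_s: 12.72
tool_pos: [424.9, 147.8, 61.0]
tool_rot: [-180.0, 25.0, 93.1]
contact_force: [-0.5, -0.1, -1.4]
grip_width: 43.3
finger_force: 32.6
```

Call:
play_rows --pt "0 0 0 0.017 0 0.017 -1" --pt "0 0 0 0 0 0 -1" --pt "0 0 0 0 0 0 -1"

```text
time_s: 12.97
tool_pos: [424.3, 147.4, 60.3]
tool_rot: [-179.9, 25.0, 93.1]
contact_force: [-2.6, -1.0, 1.6]
grip_width: 43.5
finger_force: 32.9
```

Run:
```python
from mv import *
jar();print(r.state()["moment"])
```

```text
jar foot lane [ 5.4 -0.   0. ] cap [ 1.114e+02 -1.000e-01 -2.000e-01] F lane [-0.2  2.6  1.8] w 43.5
[ 0.02711799  0.33911369 -0.1941739 ]
```

Call:
play_rows --pt "0 0 0 -0.017 0 0.017 -1" --pt "0 0 0 -0.017 0 0.017 -1" --pt "0 0 0 -0.017 0 0.017 -1" --pt "0 0 0 0 0 0 -1" --pt "0 0 0 0 0 0 -1"

```text
time_s: 13.38
tool_pos: [424.0, 145.2, 59.0]
tool_rot: [-179.9, 25.0, 93.2]
contact_force: [-5.5, 0.4, 4.4]
grip_width: 43.2
finger_force: 33.2
```

Call:
play_rows --pt "0 0 0 -0.017 0 0.017 -1" --pt "0 0 0 0 0 0 -1" --pt "0 0 0 0 0 0 -1"

```text
time_s: 13.63
tool_pos: [424.1, 144.3, 58.7]
tool_rot: [-179.9, 25.0, 93.2]
contact_force: [-6.1, 0.7, 4.1]
grip_width: 43.3
finger_force: 33.2
```

Run:
```python
from mv import *
jar()
```

```text
jar foot lane [ 2.   0.4 -0.5] cap [108.    0.3  -0.6] F lane [2.3 6.  3.5] w 43.3
```

Call:
play_rows --pt "0 0 0 -0.017 -0.025 0.017 -1" --pt "0 0 0 0 0 0 -1" --pt "0 0 0 0 0 0 -1"

```text
time_s: 13.88
tool_pos: [423.9, 143.6, 58.3]
tool_rot: [-180.0, 25.0, 93.1]
contact_force: [-4.2, 1.3, 3.0]
grip_width: 43.3
finger_force: 33.1
```

Call:
play_rows --pt "0 0 0 -0.017 0 0.017 -1" --pt "0 0 0 0 0 0 -1" --pt "0 0 0 0 0 0 -1"

```text
time_s: 14.13
tool_pos: [424.1, 142.6, 58.0]
tool_rot: [-180.0, 25.0, 93.1]
contact_force: [-3.7, 1.5, 3.0]
grip_width: 43.2
finger_force: 33.1
```

Run:
```python
from mv import *
jar()
```

```text
jar foot lane [ 0.2  0.4 -0.5] cap [106.2   0.4  -0.7] F lane [2.6 3.6 2.3] w 43.2
```

Call:
play_rows --pt "0 0 0 -0.017 -0.015 0.017 -1" --pt "0 0 0 0 0 0 -1" --pt "0 0 0 0 0 0 -1"

```text
time_s: 14.38
tool_pos: [424.1, 141.8, 57.7]
tool_rot: [180.0, 24.9, 93.1]
contact_force: [-2.6, 0.3, 0.5]
grip_width: 43.1
finger_force: 33.0
```

Call:
play_rows --pt "0 0 0 -0.017 0 0.017 -1" --pt "0 0 0 0 0 0 -1" --pt "0 0 0 0 0 0 -1"

```text
time_s: 14.63
tool_pos: [424.1, 140.9, 57.4]
tool_rot: [180.0, 24.9, 93.1]
contact_force: [-2.0, 0.9, 0.4]
grip_width: 43.3
finger_force: 32.9
```

Run:
```python
from mv import *
jar()
```

```text
jar foot lane [-1.7  0.5 -0.5] cap [104.3   0.5  -0.6] F lane [1.1 2.  0.1] w 43.3
```

Call:
play_rows --pt "0 0 0 -0.015 0 0.02 -1" --pt "0 0 0 0 0 0 -1" --pt "0 0 0 0 0 0 -1"

```text
time_s: 14.88
tool_pos: [424.1, 140.0, 57.0]
tool_rot: [180.0, 24.9, 93.1]
contact_force: [-1.6, 0.4, 2.0]
grip_width: 43.2
finger_force: 33.0
```

Call:
play_rows --pt "0 0 0 -0.017 0 0.017 -1" --pt "0 0 0 0 0 0 -1" --pt "0 0 0 0 0 0 -1"

```text
time_s: 15.13
tool_pos: [424.1, 139.9, 56.9]
tool_rot: [180.0, 24.9, 93.1]
contact_force: [-2.4, 3.6, 6.5]
grip_width: 43.1
finger_force: 33.5
```

Run:
```python
from mv import *
jar()
```

```text
jar foot lane [-2.8  0.5 -0.7] cap [103.2   0.6  -0.7] F lane [5.7 2.2 4.8] w 43.1
```

The foot has touched the end board (about 6 N). Releasing gently and backing out.

Call:
play_rows --pt "0 0 0 0.01 0 -0.01 0.05" --pt "0 0 0 0 0 0 0.1" --pt "0 0 0 0 0 0 0.2" --pt "0 0 0 0 0 0 0.3" --pt "0 0 0 0 0 0 0.4" --pt "0 0 0 0 0 0 0.4" --pt "0 0 0 0 0 0 0.4" --pt "0 0 0 0 0 0 0.4"

```text
time_s: 15.8
tool_pos: [423.9, 139.7, 56.8]
tool_rot: [-180.0, 24.9, 93.1]
contact_force: [-0.1, -0.6, -0.4]
grip_width: 60.0
finger_force: 0.0
```

Run:
```python
from mv import *
jar()
```

```text
jar foot lane [-3.1  0.8 -0.7] cap [102.9   0.8  -0.8] F lane [-0.7  0.1 -0.2] w 60.0
```

Call:
play_rows --pt "0 0 0 0 0 -0.1 0.4" --pt "0 0 0 0 0 -0.25 0.4" --pt "0 0 0 0 0 -0.45 0.4" --pt "0 0 0 0 0 -0.5 0.4" --pt "0 0 0 0 0 -0.5 0.4" --pt "0 0 0 0 0 -0.5 0.4" --pt "0 0 0 0 0 -0.5 0.4" --pt "0 0 0 0 0 -0.2 0.4" --pt "0 0 0 0 0 0 0.4"

```text
time_s: 16.55
tool_pos: [421.9, 191.7, 166.8]
tool_rot: [179.8, 24.8, 93.1]
contact_force: [-1.2, 0.6, -0.7]
grip_width: 59.5
finger_force: 0.0
```

```bash
cat >> mv.py <<'E'
def gtcp(x,back,z=24):
    R,_=place(0,0,0);return R,l0+RL.apply([x,-58,z])+R.apply([0,0,6-back])
def gl():
    s,p,R=cur();print("grip-pt lane",np.round(RL.inv().apply(p-R.apply([0,0,6])-l0),1),"F",np.round(RL.inv().apply(s["contact_force"]),1),"w",s["grip_width"])
E
python3 - <<'E'
from mv import *
import cv2
from h import proj
R,p=gtcp(171,90);show(R,p)
c=r.capture("scene");cv2.imwrite("pics/s4.png",cv2.resize(c["color"][130:250,150:310],None,fx=5,fy=5,interpolation=cv2.INTER_CUBIC))
E
```

```text
t 16.55 q [-55.1, 42.4, 19.2, 112.2, 10.7, 42.3, -44.7] w 59.5
rot units [ 0.03 -0.02  0.02] then shift units (new axes) [ 1.84  1.45 -2.08] | shift first (old axes) [ 1.84  1.46 -2.07]
```

Call:
play_rows --pt "0 0 0 0.15 0.12 -0.17 0.2" --pt "0 0 0 0.3 0.24 -0.34 0.2" --pt "0 0 0 0.3 0.24 -0.34 0.2" --pt "0 0 0 0.3 0.24 -0.34 0.2" --pt "0 0 0 0.3 0.24 -0.34 0.2" --pt "0 0 0 0.3 0.24 -0.34 0.2" --pt "0 0 0 0.2 0.14 -0.21 0.2" --pt "0 0 0 0 0 0 0.2"

```text
time_s: 17.27
tool_pos: [474.8, 297.4, 208.7]
tool_rot: [180.0, 24.9, 93.2]
contact_force: [-0.8, 1.6, 0.1]
grip_width: 51.2
finger_force: 0.0
```

Run:
```python
from mv import *
import cv2
from h import proj
R,p=gtcp(171,0);show(R,p);gl()
c=r.capture("wrist");cv2.imwrite("pics/w5.png",c["color"])
C=(c["intrinsics"],c["cam_to_world"])
print(proj([l0+RL.apply(q) for q in([171,-58,36],[171,-58,24],[103,0,0],[106,-116,0],[0,0,0])],C))
```

```text
t 17.2667 q [-56.7, 45.4, 17.8, 90.9, 7.4, 61.4, -43.5] w 51.2
rot units [ 0.02 -0.    0.03] then shift units (new axes) [-0.05 -0.01  2.21] | shift first (old axes) [-0.05 -0.01  2.21]
grip-pt lane [234.7 -58.3  85. ] F [ 1.6  0.7 -0.4] w 51.21981242443765
[[280.50456938 242.21347025]
 [280.58260362 225.18148408]
 [212.38318228 232.78663279]
 [349.52990251 231.84624307]
 [227.90056847 270.30462886]]
```

View pics/w5.png

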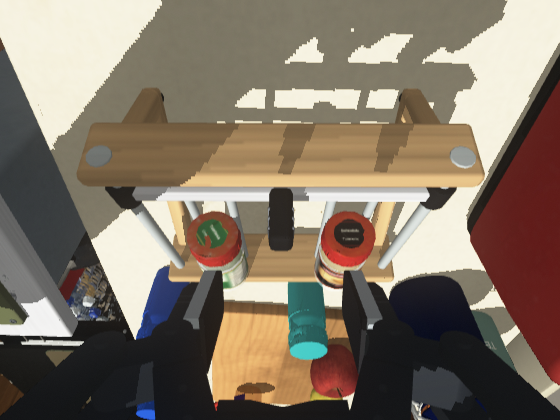

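The jar's cap is at (216,235), level with the stored one at (348,233), and the black grip at (281,220) sits between the fingers. Moving in to grasp it.

Call:
play_rows --pt "0 0 0 -0.01 0 0.2 0.2" --pt "0 0 0 -0.01 0 0.4 0.2" --pt "0 0 0 -0.01 0 0.4 0.2" --pt "0 0 0 -0.01 0 0.4 0.2" --pt "0 0 0 -0.01 0 0.4 0.2" --pt "0 0 0 0 0 0.3 0.2" --pt "0 0 0 0 0 0.11 0.2" --pt "0 0 0 0 0 0 0.2" --pt "0 0 0 0 0 0 0.2" --force 20

```text
time_s: 18.07
tool_pos: [475.6, 255.5, 130.4]
tool_rot: [-179.9, 25.0, 93.1]
contact_force: [-0.9, 0.6, 0.4]
grip_width: 51.5
finger_force: 0.0
```

Call:
play_rows --pt "0 0 0 0 0 0 0" --pt "0 0 0 0 0 0 -0.3" --pt "0 0 0 0 0 0 -0.5" --pt "0 0 0 0 0 0 -0.7" --pt "0 0 0 0 0 0 -1" --pt "0 0 0 0 0 0 -1" --pt "0 0 0 0 0 0 -1" --pt "0 0 0 0 0 0 -1" --force 20

```text
time_s: 18.73
tool_pos: [475.9, 256.3, 130.8]
tool_rot: [-180.0, 25.0, 93.1]
contact_force: [-1.2, 0.2, 5.5]
grip_width: 15.0
finger_force: 23.0
```

Run:
```python
from mv import *
gl()
```

```text
grip-pt lane [169.5 -57.4  25.9] F [2.1 1.1 5.1] w 15.027076868186036
```

Call:
play_rows --pt "0 0 0 -0.04 0 0.04 -1" --pt "0 0 0 -0.08 0 0.08 -1" --pt "0 0 0 -0.1 0 0.1 -1" --pt "0 0 0 -0.1 0 0.1 -1" --pt "0 0 0 -0.1 0 0.1 -1" --pt "0 0 0 -0.1 0 0.1 -1" --pt "0 0 0 -0.1 0 0.1 -1" --pt "0 0 0 -0.08 0 0.08 -1" --pt "0 0 0 -0.04 0 0.04 -1" --pt "0 0 0 0 0 0 -1"

```text
time_s: 19.57
tool_pos: [478.1, 215.7, 116.1]
tool_rot: [-180.0, 25.0, 93.1]
contact_force: [-0.4, -2.0, 1.5]
grip_width: 15.4
finger_force: 22.5
```

Run:
```python
from mv import *
gl()
```

```text
grip-pt lane [126.2 -57.4  25.9] F [-1.4  0.5  2.1] w 15.366341395777324
```

Moved 43 mm. I'm creeping the rest until it touches.

Call:
play_rows --pt "0 0 0 -0.035 0 0.035 -1" --pt "0 0 0 -0.035 0 0.035 -1" --pt "0 0 0 -0.035 0 0.035 -1" --pt "0 0 0 -0.018 0 0.018 -1" --pt "0 0 0 0 0 0 -1" --pt "0 0 0 0 0 0 -1"

```text
time_s: 20.07
tool_pos: [478.4, 210.2, 114.0]
tool_rot: [-180.0, 25.0, 93.1]
contact_force: [-1.6, -1.3, 5.2]
grip_width: 15.2
finger_force: 23.1
```

Call:
play_rows --pt "0 0 0 -0.018 0 0.018 -1" --pt "0 0 0 0 0 0 -1" --pt "0 0 0 0 0 0 -1"

```text
time_s: 20.32
tool_pos: [478.4, 209.8, 113.8]
tool_rot: [-180.0, 25.0, 93.1]
contact_force: [-2.1, -0.1, 8.3]
grip_width: 14.9
finger_force: 23.4
```

Call:
play_rows --pt "0 0 0 -0.018 0 0.018 -1" --pt "0 0 0 0 0 0 -1" --pt "0 0 0 0 0 0 -1"

```text
time_s: 20.57
tool_pos: [478.4, 209.7, 113.8]
tool_rot: [180.0, 24.9, 93.1]
contact_force: [-2.9, 2.1, 12.2]
grip_width: 15.4
finger_force: 23.9
```

Run:
```python
from mv import *
gl()
```

```text
grip-pt lane [119.8 -57.5  25.8] F [ 6.3  2.8 10.7] w 15.400668007812392
```

The keeper stopped firmly after about 50 mm at roughly 8–10 N. I'm letting go narrowly so the fingers stay clear of the caps, then backing out and measuring the gaps from above.

Call:
play_rows --pt "0 0 0 0.01 0 -0.01 -0.6" --pt "0 0 0 0 0 0 -0.5" --pt "0 0 0 0 0 0 -0.4" --pt "0 0 0 0 0 0 -0.3" --pt "0 0 0 0 0 0 -0.2" --pt "0 0 0 0 0 0 -0.2" --pt "0 0 0 0 0 0 -0.2"

```text
time_s: 21.15
tool_pos: [478.6, 209.2, 113.2]
tool_rot: [-180.0, 25.0, 93.1]
contact_force: [-0.0, 0.2, 0.3]
grip_width: 34.2
finger_force: 0.0
```

Call:
play_rows --pt "0 0 0 0 0 -0.1 -0.2" --pt "0 0 0 0 0 -0.3 -0.2" --pt "0 0 0 0 0 -0.4 -0.2" --pt "0 0 0 0 0 -0.5 -0.2" --pt "0 0 0 0 0 -0.5 -0.2" --pt "0 0 0 0 0 -0.5 -0.2" --pt "0 0 0 0 0 -0.5 -0.2" --pt "0 0 0 0 0 -0.3 -0.2" --pt "0 0 0 0 0 0 -0.2" --pt "0 0 0 0 0 0 -0.2"

```text
time_s: 21.98
tool_pos: [475.8, 261.7, 226.0]
tool_rot: [180.0, 24.9, 93.1]
contact_force: [-1.4, -0.1, -0.3]
grip_width: 34.2
finger_force: 0.0
```

Call:
play_rows --pt "0 0.9 0 0 0 -0.4 -0.2" --pt "0 0.9 0 0 0 -0.4 -0.2" --pt "0 0.9 0 -0.2 0 -0.4 -0.2" --pt "0 0.9 0 -0.2 0 -0.4 -0.2" --pt "0 0.9 0 -0.2 0 -0.4 -0.2" --pt "0 0.9 0 -0.2 0 0 -0.2" --pt "0 0.9 0 -0.2 0 0 -0.2" --pt "0 0 0 0 0 0 -0.2" --pt "0 0 0 0 0 0 -0.2"

```text
time_s: 22.73
tool_pos: [477.6, 233.6, 301.5]
tool_rot: [-179.8, -18.2, 92.5]
contact_force: [0.4, 0.2, 0.5]
grip_width: 34.3
finger_force: 0.0
```

Run:
```python
from mv import *
import cv2
from h import proj
s=r.state();print(s["tool_pos"],s["tool_rot"],s["time_s"])
c=r.capture("wrist");im=c["color"];cv2.imwrite("pics/w6.png",im);np.savez("w6.npz",K=c["intrinsics"],T=c["cam_to_world"])
C=(c["intrinsics"],c["cam_to_world"])
q=lambda *a:proj(l0+RL.apply(a),C)[0]
print("cap",q(106,0,0),q(106,-116,0),"grip",q(117,-58,36),"bar near/far",q(106,0,-8),q(106,-116,-8))
b,g,rr=[im[...,i].astype(int) for i in range(3)]
# profile along lanes and 20mm off-axis: lane x vs colour
for y in(0,-116):
    print("lane",y)
    for x in range(96,132,2):
        u,v=q(x,y,-3);u,v=int(round(u)),int(round(v));print(x,(u,v),im[v,u].tolist() if 0<=u<560 and 0<=v<420 else None,end=" ; ")
    print()
```

```text
[477.56511242 233.59941062 301.46117504] [-179.75621904  -18.17989008   92.45364352] 22.7333
cap [225.99003654 269.76369423] [340.48370684 269.02424936] grip [283.09182211 278.11941691] bar near/far [227.12100813 265.95741247] [339.35264773 265.22697987]
lane 0
96 (227, 277) [111, 110, 107] ; 98 (227, 275) [111, 111, 107] ; 100 (227, 273) [111, 111, 107] ; 102 (227, 272) [112, 111, 108] ; 104 (227, 270) [111, 111, 108] ; 106 (226, 268) [100, 101, 98] ; 108 (226, 267) [179, 181, 182] ; 110 (226, 265) [228, 230, 230] ; 112 (226, 263) [227, 228, 228] ; 114 (226, 261) [222, 224, 223] ; 116 (226, 260) [212, 214, 214] ; 118 (226, 258) [134, 136, 136] ; 120 (226, 256) [137, 143, 146] ; 122 (225, 254) [98, 115, 120] ; 124 (225, 252) [98, 115, 120] ; 126 (225, 251) [97, 113, 119] ; 128 (225, 249) [98, 114, 120] ; 130 (225, 247) [98, 114, 120] ; 
lane -116
96 (340, 276) [109, 108, 104] ; 98 (340, 274) [110, 110, 106] ; 100 (340, 273) [109, 108, 105] ; 102 (340, 271) [107, 107, 103] ; 104 (340, 269) [85, 87, 85] ; 106 (340, 268) [174, 177, 177] ; 108 (340, 266) [230, 231, 232] ; 110 (340, 264) [227, 228, 228] ; 112 (340, 262) [226, 227, 228] ; 114 (340, 261) [183, 185, 186] ; 116 (341, 259) [110, 112, 112] ; 118 (341, 257) [95, 97, 99] ; 120 (341, 255) [95, 99, 100] ; 122 (341, 253) [96, 114, 119] ; 124 (341, 252) [97, 114, 120] ; 126 (341, 250) [96, 113, 119] ; 128 (341, 248) [97, 114, 120] ; 130 (341, 246) [99, 116, 123] ;
```

Call:
play_rows --pt "0 0 0 0 0 0 1" --pt "0 0 0 0 0 0 1" --pt "0 0 0 0 0 0 1" --pt "0 0 0 0 0 0 1" --pt "0 0 0 0 0 0 1" --pt "0 0 0 0 0 0 1" --pt "0 0 0 0 0 0 1"

```text
time_s: 23.37
tool_pos: [476.8, 239.5, 303.1]
tool_rot: [-180.0, -18.4, 93.2]
contact_force: [0.4, 0.6, 0.4]
grip_width: 85.6
finger_force: 0.0
```

Run:
```python
from mv import *
import cv2
from h import proj
c=r.capture("wrist");im=c["color"];cv2.imwrite("pics/w7.png",im);np.savez("w7.npz",K=c["intrinsics"],T=c["cam_to_world"])
C=(c["intrinsics"],c["cam_to_world"]);print(r.state()["grip_width"])
q=lambda *a:proj(l0+RL.apply(a),C)[0]
print("cap rim/edge",[np.round(q(x,y,z),1).tolist() for y in(0,-116) for x,z in((106,22.5),(85,22.5),(106,-3))])
for y in(0,-116):
    u=int(round(q(106,y,0)[0]));print("u",u)
    print([(v,*im[v,u].tolist()) for v in range(252,312,2)])
hsv=cv2.cvtColor(im,cv2.COLOR_BGR2HSV);m=(((hsv[...,0]<8)|(hsv[...,0]>172))&(hsv[...,1]>140)&(hsv[...,2]>60)).astype(np.uint8)
n,l,st,ce=cv2.connectedComponentsWithStats(m)
for i in range(1,n):
    if st[i,4]>150:print(st[i],ce[i])
```

```text
85.58044440818364
cap rim/edge [[222.0, 287.2], [223.2, 305.8], [225.9, 273.9], [342.9, 287.7], [341.6, 306.3], [339.1, 274.3]]
u 225
[(252, 96, 114, 120), (254, 96, 113, 119), (256, 96, 113, 118), (258, 97, 114, 119), (260, 137, 159, 165), (262, 125, 128, 128), (264, 142, 144, 146), (266, 216, 218, 220), (268, 222, 224, 224), (270, 227, 228, 228), (272, 225, 226, 227), (274, 182, 189, 185), (276, 55, 79, 56), (278, 45, 69, 46), (280, 45, 70, 46), (282, 44, 69, 45), (284, 42, 61, 91), (286, 43, 61, 109), (288, 49, 64, 129), (290, 47, 56, 172), (292, 46, 56, 165), (294, 47, 56, 174), (296, 46, 53, 175), (298, 50, 58, 184), (300, 47, 54, 180), (302, 45, 53, 176), (304, 43, 53, 173), (306, 43, 53, 165), (308, 119, 140, 160), (310, 144, 166, 158)]
u 340
[(252, 97, 114, 119), (254, 96, 113, 119), (256, 96, 112, 118), (258, 95, 112, 118), (260, 95, 112, 118), (262, 94, 97, 98), (264, 96, 99, 99), (266, 110, 113, 113), (268, 110, 112, 112), (270, 223, 224, 225), (272, 228, 229, 229), (274, 216, 218, 219), (276, 53, 60, 65), (278, 28, 32, 36), (280, 45, 51, 55), (282, 26, 29, 40), (284, 29, 40, 88), (286, 32, 46, 115), (288, 37, 49, 150), (290, 45, 50, 193), (292, 45, 51, 192), (294, 45, 51, 194), (296, 46, 51, 196), (298, 50, 57, 200), (300, 48, 56, 205), (302, 44, 51, 192), (304, 41, 46, 180), (306, 45, 51, 181), (308, 106, 136, 188), (310, 134, 172, 186)]
[  459    85   101   279 21083] [517.52544704 218.23379026]
[204 276  45  32 945] [225.36402116 293.52275132]
[ 317  276   45   32 1102] [339.35299456 291.92831216]
```

From above, both caps sit at the same height on the slope: cap rims at row 289 in both lanes, and the bar's lower edge at row 275 directly against both discs. The jar is centred in its lane and the robot touches nothing, so I'm handing in.

```bash
python3 -c "
from cell import r
print(r.close_job())"
```

```text
the job is handed in; nothing more can be done
None
```

I laid the spice jar in the empty lane with its foot against the low end board, slid the keeper down onto the caps, and handed the job in at about 23 s; the hand-in returned no verdict, but in the last wrist image (read by code, not viewed) the bar is within about 1 mm of both caps.

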